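# Spin-check the wheel of a flat polisher

### The arm

A 6-joint arm with a two-finger parallel gripper is mounted at the origin on the work surface. World frame = base frame: x ahead of the robot, y to its left, z up, the work surface at z = 0. Lengths are in m, angles in degrees, forces in N, time in s.
With the tool pointing down it reaches from about 0.35 to 0.8 m from the base axis. Payload 7.3 kg.
Tool frame: the origin (TCP) lies on the centre line of the jaws, within the pads' length; the fingertips stand 19 mm ahead of it and the grasp point (between the pads) is the TCP (robot.nose_length is the distance from the TCP to the fingertips, in m); z points along the fingers, y is the line along which they close (so a half turn about z gives the same grasp; the last joint's range is limited). The gripper opens to 85 mm and grips with 20 to 120 N. Pads are 22 mm wide; open, the fingers measure 114 mm over their backs; the gripper's body (76 mm by 85 mm) begins 54 mm behind the grasp point. The pads swing forward as they close: fully open they stand 13 mm farther back than shut.
Start: joints at [-76.547, 19.595, 87.324, -0, 73.075, -8.365], TCP at [0.195, -0.487, 0.25] pointing down, gripper open.
Joint ranges: [-145.02, 145.02], [-44.19, 115.74], [2.07, 154.8], [-57.11, 237.11], [16.16, 152.29], [-177.93, 177.93]. Speed limits (degrees/s): [147.25, 147.25, 180, 180, 180, 180].

### API

Orientations are given as a 3x3 rotation matrix whose columns are the frame's x, y, z axes.
In Python, from cell import robot, optics gives the robot as it stands.
- The arm moves only by the tool arm_command, never from a script. Its argument "motion" is a list of rows, each a list of 3 entries, a list of its own where there are three numbers: the shift along the tool's x, y, z in mm, then the turn about the tool's z in rad, then the finger opening in mm, from 0 to 85.4. In form: [[[dx, dy, dz], twist, fingers], ...]. A call has 1 to 8 rows; each row shifts and turns the commanded pose from where the row before left it, along the tool's axes as they then stand; what a row does not reach is not made up. A row lasts 1/8 s, in which the tool goes at most 62.5 mm and 10.7 degrees, less where a joint would pass 70% of its speed; a pose out of reach is approached as far as the arm can. A call with a gripper value outside its range is refused whole. The fingers move at their own pace and stop on an object; "squeeze" is the grip in N (left out, the last holds). Time passes only in rows, so rows that do not move let the fingers close. It gives the time, the measured TCP pose, the force, the opening and the grip force at its end, in the units of the state.
- robot.read_state(): the state, without advancing time (a new reading comes with each control period).
- optics.capture(name): name is "side" or "top"; returns the picture (384x512x3 uint8, red, green, blue); there is no depth.
- optics.camera_params(name): a dict with "fx", "fy", "cx", "cy" (pixels), "k1" (the pictures are not rectified: a ray, as slopes to the right and down, at radius r is drawn at 1 + k1 r^2 times it, then the intrinsics apply), "R" (3x3) and "t" (3): a world point X has camera coordinates R X + t. Camera axes: x right, y down, z forward; pixel columns grow to the right and rows downward; lengths in m; the calibration is good to about 2 mm. A picture is of the moment at which its call begins. camera_params takes no time and is no camera call.
- robot.finish_job(): hands the job in; it is judged then, once.
Trained networks look in the newest picture that a camera, given by its name, has taken for a name from the list of things; names that differ only in an ending like _2 or _b are one class to them, and where a whole thing is asked for, a point or a joint stands for the part that bears it (a point fixed in the world has none). Each returns a list of dicts, best first, with "score" (0 to 1); they miss things now and then, are a little off and sometimes report something else, mostly with a low value. They report only what shows in the picture. A call takes as long as a camera call. They do not tell look-alikes from the thing itself.
- optics.silhouettes(thing, camera): "pixels" (384x512 bool, what is visible of it).
- optics.tip_of(thing, camera): "position" ([x, y, z] in m, in the coordinates of the camera as it stood for that picture, good to about 4 mm: a listed point, or the origin of a listed thing).
The state is a dict: "time_s": time; "joint_positions": joint angles; "dq": joint speeds; "tau": joint torques, N m; "eef_pos": TCP position; "ee_rot": TCP orientation; "contact_force": force on the tool from outside, world axes, zero at the start; "moment": the same for the moment, N m; "width": finger opening in m; "gripper_force": force on a finger pad.
Only numpy, scipy, OpenCV 4.12 (cv2) and the standard library are available. Lean on these libraries where they do the work, as an engineer would, in place of code of your own. Each camera call takes 0.05 s, during which the arm holds its last target. There are 200 camera calls.

### The job

Swing the knife rest right clear of the polisher's wheel, then check by hand that the wheel runs free: lay a shut fingertip on its flat face and draw it round at least one full turn, either way, pressing lightly (about 8 N, never as much as 15 N, or it is pushed down and rubs). Leave the wheel standing still, swing the rest back over the wheel to its stop, let go, and leave the knife, oil bottle and carton alone.

Things in the scene. Friction and masses are not known exactly. Their poses are not given: they have to be found in the camera images.
- polisher: Bench polisher: fixed grey housing 210 x 190 mm (x, y), top 34 mm above the bench. Above its centre lies a smooth white flat wheel, 160 mm across, 24 mm thick, nothing on it to grip; it sinks on a spring 1 mm per 4 N of push, 6 mm at most. Over 15 N between robot and polisher is too much. Origin: centre of the underside, on the bench, under the wheel's axis; z up.
- spindle (a point): Point on the wheel's axis at the housing's top, 34 mm above the bench, axes as the housing's. The wheel's face lies anywhere from 63 to 83 mm above the bench (worn wheels; not measured, find it by touch). The spindle leans 1 degree: 50 mm from the centre the face is 1 mm lower on the housing's +x side, 1 mm higher on its -x side.
- wheel (a joint): Turn of the wheel, rad, positive counter-clockwise from above, counted over full turns; starts between -0.3 and 0.3. At 0 the short black radial line on its face and rim points to the housing's -x side. It takes 0.11 N m (2.2 N sideways at 50 mm from the centre), so a push of about 8 N on the face drives it by friction; it stops when the finger stops.
- rest_post: Fixed steel post, 22 mm across, on a dark foot 70 x 50 mm, 130 mm from the wheel's axis on the polisher's +y side. Origin: on the bench on the post's axis, the upright pivot of the rest; axes parallel to the polisher's. The rest is a flat bar 22 mm wide, 124 mm long, 91 to 101 mm above the bench; at its stop it points along this body's -y, over the wheel.
- rest (a joint): Swing of the rest about the post, rad. 0 = at its stop, bar over the middle of the wheel (starts between 0 and 0.15); grows as it swings clockwise from above, its tip moving towards the housing's -x side; the other stop is at 1.9. Clear of the wheel from 0.9 on. It turns with about 0.1 N m and stays where it is left.
- rest_pin (a point): Centre of the top of the round steel pin that stands on the rest, 110 mm from the pivot: 16 mm across, standing from 101 to 136 mm above the bench. The handle of the rest: pinch it or push it.
- knife: Closed black folding knife, 115 x 27 x 13 mm, loose on the bench; leave it. Origin: centre of the underside.
- oil: White oil bottle with red cap, 38 mm across, 85 mm tall, standing loose; leave it. Origin: centre of the underside.
- carton: Open cardboard carton 90 x 150 x 35 mm with raised flap 110 mm high, loose; leave it. Origin: centre of the underside.
Things that resemble listed ones, but are neither listed nor needed, are in the scene too. What is shaped like the rest_post but orange or purple is not meant.

How it is judged:
By the outcome, as a careful person would: the job done as asked, in the order asked, and still so for the second after the job is handed in, with the robot touching nothing.
It also fails if it takes over 67 s, if anything falls off the work surface, if the arm or the gripper's body presses on something with over 40 N, if the wrist force passes 120 N, or if a joint passes its speed limit or range.

## Working session

There is one attempt and no reset: what is moved stays moved. The work goes in short steps, Python scripts to look and compute and a tool call to move; the robot and the scene stay as the last step left them, time stands still between calls to the robot, and variables do not carry over. Pictures are saved under pics/ and viewed, at most 10 in all, crops included, and the job is handed in when it is done.

Besides the shell and the picture viewer there is one more tool, called after "Call:" in YAML: its name, and indented under it one key for each argument. arm_command: Moves the arm, as the interface text tells. Its arguments: {"type":"object","properties":{"motion":{"type":"array","items":{"type":"array"}},"squeeze":{"type":"number"}},"required":["motion"]}

```bash
mkdir -p pics
cat > h.py <<'E'
import numpy as np, cv2
from cell import robot, optics
def P(c):
    p=optics.camera_params(c); return p,np.array(p['R']),np.array(p['t'])
def proj(c,X):
    p,R,t=P(c); v=R@np.array(X)+t; s=v[:2]/v[2]; s=s*(1+p['k1']*(s@s)); return np.array([p['fx']*s[0]+p['cx'],p['fy']*s[1]+p['cy']])
def ray(c,uv):
    p,R,t=P(c); d=np.array([(uv[0]-p['cx'])/p['fx'],(uv[1]-p['cy'])/p['fy']]); s=d.copy()
    for _ in range(20): s=d/(1+p['k1']*(s@s))
    return -R.T@t, R.T@np.array([s[0],s[1],1])
def onz(c,uv,z):
    o,d=ray(c,uv); return o+d*(z-o[2])/d[2]
def tips(n,c):
    p,R,t=P(c); return [(round(r['score'],2),(R.T@(np.array(r['position'])-t)).round(4).tolist(),proj(c,R.T@(np.array(r['position'])-t)).round().tolist()) for r in optics.tip_of(n,c)]
def save(c,f,crop=None,k=1):
    im=optics.capture(c)[:,:,::-1]
    if crop: im=im[crop[1]:crop[3],crop[0]:crop[2]]
    cv2.imwrite('pics/'+f,cv2.resize(im,None,fx=k,fy=k,interpolation=cv2.INTER_CUBIC))
E
python3 - <<'E'
from h import *
a=optics.capture('side');b=optics.capture('top')
cv2.imwrite('pics/a.png',np.vstack([a,b])[:,:,::-1] if 0 else cv2.resize(np.hstack([a,b])[:,:,::-1],(800,300)))
cv2.imwrite('pics/top.png',cv2.resize(b[:,:,::-1],(800,600)))
for c in('side','top'):
    p,R,t=P(c);print(c,(-R.T@t).round(3),R[2].round(3),p['fx'])
    for n in('polisher','spindle','rest_post','rest_pin','knife','oil','carton'):print(n,tips(n,c))
print(robot.read_state())
E
```

```text
side [0.31  1.075 0.94 ] [ 0.158 -0.801 -0.578] 441.8871964247831
polisher [(0.87, [0.525, 0.0243, 0.0004], [253.0, 229.0])]
spindle [(0.94, [0.5255, 0.0215, 0.0334], [253.0, 221.0]), (0.53, [0.4755, 0.1388, 0.0002], [262.0, 256.0])]
rest_post [(0.96, [0.4781, 0.1391, -0.0004], [261.0, 256.0]), (0.95, [0.5456, 0.3503, 0.0028], [222.0, 308.0]), (0.9, [0.3267, 0.3349, -0.0024], [306.0, 317.0]), (0.17, [0.5218, 0.0212, 0.0008], [254.0, 229.0])]
rest_pin [(0.58, [0.5657, 0.24, 0.1389], [222.0, 241.0]), (0.58, [0.3742, 0.2375, 0.1382], [294.0, 249.0]), (0.55, [0.5074, 0.0377, 0.1348], [258.0, 199.0])]
knife [(0.5, [0.5701, -0.1541, 0.0028], [250.0, 194.0])]
oil [(0.53, [0.6695, 0.1327, 0.0009], [200.0, 247.0])]
carton [(0.77, [0.5071, -0.4905, 0.0042], [281.0, 148.0]), (0.65, [0.5272, 0.0199, 0.0013], [253.0, 228.0])]
top [ 0.354 -0.073  1.38 ] [ 0.145  0.009 -0.989] 464.1555620354126
polisher [(0.72, [0.5244, 0.0214, -0.0055], [230.0, 201.0])]
spindle [(0.8, [0.5228, 0.0196, 0.0333], [230.0, 200.0])]
rest_post [(0.91, [0.3273, 0.3331, 0.0005], [125.0, 270.0]), (0.69, [0.4779, 0.142, -0.0
[... 507 characters left out ...]
4e-03,
        7.30744582e+01, -8.36505804e+00]), 'dq': array([ 0.10592999, -0.13966437, -0.04074639,  0.03781337,  0.13773498,
        0.02170098]), 'tau': array([ 2.07106874e-03, -4.33516788e+01, -2.46259081e+01,  2.76340734e-04,
        2.15472796e-04,  1.95216835e-06]), 'eef_pos': array([ 0.19514256, -0.48740202,  0.25031514]), 'ee_rot': array([[ 9.28383396e-01,  3.71623824e-01,  5.36349317e-05],
       [ 3.71623828e-01, -9.28383393e-01, -7.58870713e-05],
       [ 2.15923363e-05,  9.03843156e-05, -9.99999996e-01]]), 'contact_force': array([-0.15127217, -0.50833238,  0.2974903 ]), 'moment': array([ 0.01547646,  0.05145644, -0.00652475]), 'gripper_force': 0.0, 'width': 0.08552039186685656}
```

View pics/top.png

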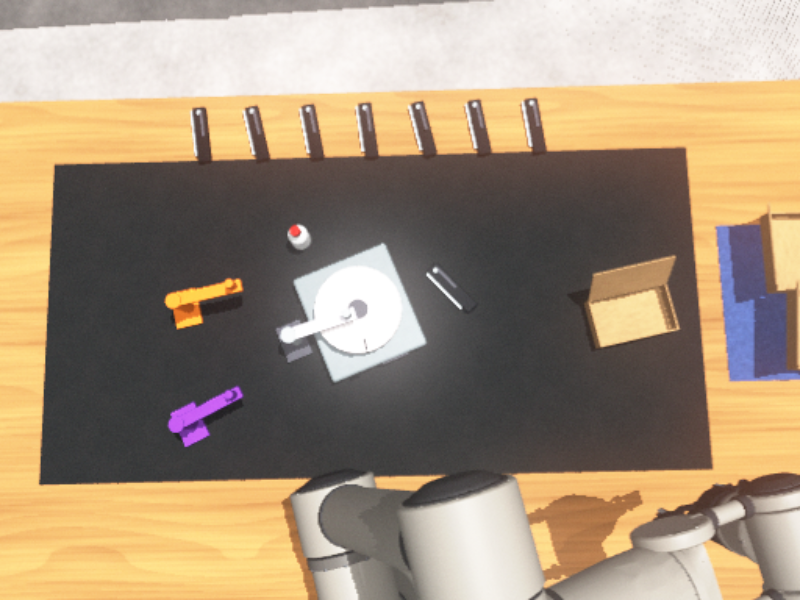

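View pics/a.png

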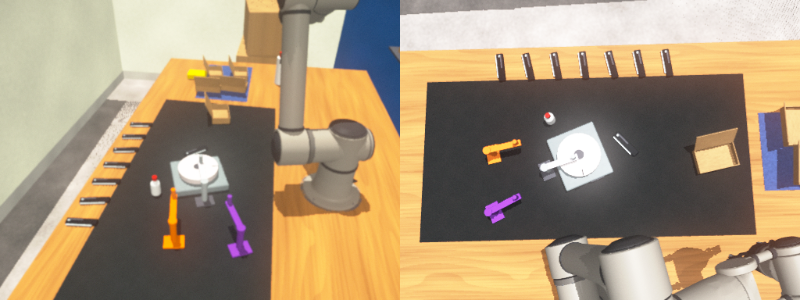

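Run:
```python
from h import *
c=np.array([.5244,.0217]);post=np.array([.478,.1405]);pin=np.array([.512,.0373])
y=(post-c)/np.linalg.norm(post-c);x=np.array([y[1],-y[0]])
im=optics.capture('top')[:,:,::-1].copy()
x0,y0,k=165,145,6
im=cv2.resize(im[y0:y0+100,x0:x0+130],None,fx=k,fy=k,interpolation=cv2.INTER_CUBIC)
def q(p,z): return tuple(((proj('top',[*p,z])-[x0,y0])*k+k/2).round().astype(int).tolist())
cs=[q(c+a*.105*x+b*.095*y,.034) for a,b in((1,1),(1,-1),(-1,-1),(-1,1))]
cv2.polylines(im,[np.array(cs)],True,(0,0,255),1)
cv2.circle(im,q(pin,.136),4,(255,0,0),1);cv2.circle(im,q(post,.101),4,(0,255,0),1)
cv2.polylines(im,[np.array([q(c+.08*np.array([np.cos(t),np.sin(t)]),.073) for t in np.linspace(0,6.3,60)])],True,(0,160,0),1)
cv2.imwrite('pics/c.png',im)
print(np.degrees(np.arctan2(x[1],x[0])))
```

```text
21.33424400152478
```

View pics/c.png

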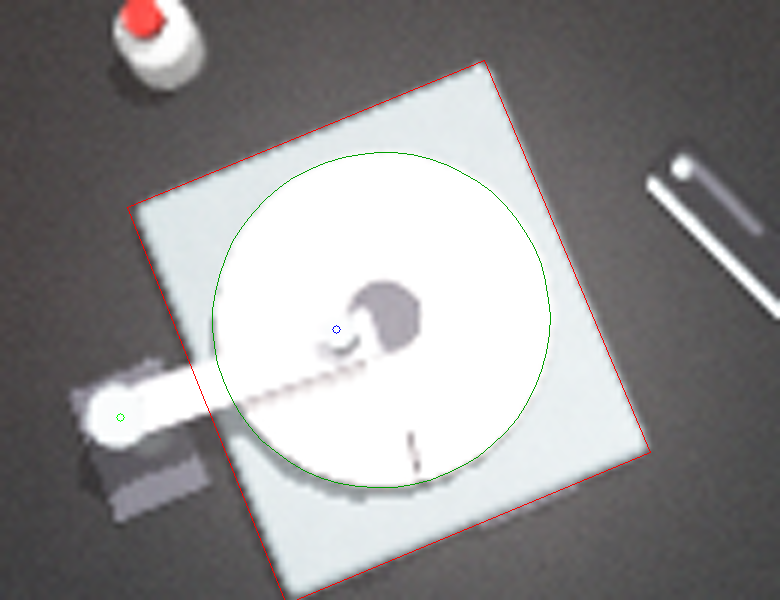

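```bash
cat >> h.py <<'E'
def st():
    s=robot.read_state(); R=s['ee_rot']; return s,s['eef_pos'],np.degrees(np.arctan2(R[1,1],R[0,1]))
def plan(wps,start=None):
    """wps: (xyz, psi_y deg, opening mm, nsteps); prints rows in tool axes"""
    s,p,a=st()
    if start: p,a=start
    p=np.array(p)*1000; rows=[]
    for q,b,w,n in wps:
        q=np.array(q)*1000; p0,a0=p.copy(),a
        for i in range(1,n+1):
            g=p0+(q-p0)*i/n; h=a0+(b-a0)*i/n
            d=g-p; r=np.radians(a); yv=np.array([np.cos(r),np.sin(r)]); xv=np.array([-yv[1],yv[0]])
            row=[[round(float(xv@d[:2]),1),round(float(yv@d[:2]),1),round(float(-d[2]),1)],round(float(np.radians(a-h)),3),w]
            rows.append(row)
            d2=xv*row[0][0]+yv*row[0][1]; p=p+[*d2,-row[0][2]]; a-=np.degrees(row[1])
    for i in range(0,len(rows),8): print(str(rows[i:i+8]).replace(' ',''))
E
python3 - <<'E'
from h import *
plan([([.512,.0375,.19],18.2,30,12),([.512,.0375,.19],18.2,30,4)])
E
```

```text
[[[40.8,-30.8,5.0],-0.126,30],[[44.3,-25.4,5.1],-0.125,30],[[47.1,-19.7,5.0],-0.126,30],[[49.3,-13.6,5.0],-0.126,30],[[50.5,-7.4,5.0],-0.125,30],[[51.1,-0.9,5.1],-0.126,30],[[50.8,5.4,5.0],-0.125,30],[[49.7,11.8,5.0],-0.126,30]]
[[[47.9,17.9,5.0],-0.126,30],[[45.2,23.8,5.1],-0.125,30],[[41.9,29.2,5.0],-0.126,30],[[37.9,34.3,5.0],-0.126,30],[[0.0,-0.0,0.0],0.0,30],[[0.0,-0.0,0.0],0.0,30],[[0.0,-0.0,0.0],0.0,30],[[0.0,-0.0,0.0],0.0,30]]
```

Call:
arm_command:
  motion:
    - [[41,-31,5],-0.126,30]
    - [[44,-25,5],-0.125,30]
    - [[47,-20,5],-0.126,30]
    - [[49,-14,5],-0.126,30]
    - [[50,-7,5],-0.125,30]
    - [[51,-1,5],-0.126,30]
    - [[51,5,5],-0.125,30]
    - [[50,12,5],-0.126,30]

```text
time_s: 1.85
eef_pos: [0.4063, -0.1362, 0.2104]
ee_rot: [[0.18, 0.984, 0.001], [0.984, -0.18, -0.001], [-0.0, 0.001, -1.0]]
contact_force: [0.1, -0.5, 0.2]
width: 0.0299
gripper_force: 0.0
```

Call:
arm_command:
  motion:
    - [[48,18,5],-0.126,30]
    - [[45,24,5],-0.125,30]
    - [[42,29,5],-0.126,30]
    - [[38,34,5],-0.126,30]
    - [[0,0,0],0,30]
    - [[0,0,0],0,30]

```text
time_s: 2.6
eef_pos: [0.5106, 0.0372, 0.1901]
ee_rot: [[-0.312, 0.95, -0.001], [0.95, 0.312, -0.0], [-0.0, -0.001, -1.0]]
contact_force: [-0.2, -0.1, -0.3]
width: 0.0304
gripper_force: 0.0
```

Run:
```python
from h import *
save('side','d.png',(190,130,330,260),4)
print(st()[1:],st()[0]['width'])
plan([([.512,.0375,.127],18.2,30,4)])
```

```text
(array([0.51052134, 0.03673641, 0.19028205]), np.float64(18.150488197712395)) 0.029856855332998335
[[[0.1,0.4,15.8],-0.0,30],[[0.0,0.4,15.8],-0.0,30],[[0.1,0.4,15.9],-0.001,30],[[0.1,0.4,15.8],0.0,30]]
```

View pics/d.png

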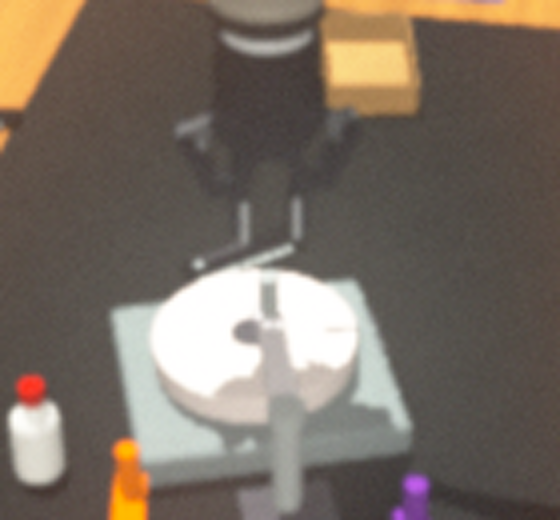

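Call:
arm_command:
  motion:
    - [[0,1,16],0,30]
    - [[0,1,16],0,30]
    - [[0,0,16],0,30]
    - [[0,0,15],0,30]
    - [[0,0,0],0,30]

```text
time_s: 3.28
eef_pos: [0.5121, 0.0373, 0.1265]
ee_rot: [[-0.311, 0.95, -0.002], [0.95, 0.311, 0.0], [0.001, -0.002, -1.0]]
contact_force: [0.1, 0.4, 0.0]
width: 0.0301
gripper_force: 0.0
```

Run:
```python
from h import *
s,p,a=st();print(p,a,s['contact_force'])
P0=np.array([.478,.1405]);base=np.radians(21.33-90)
w=[]
for th in np.linspace(0.05,1.4,15)[1:]:
    A=base-th; w.append(([*(P0+.11*np.array([np.cos(A),np.sin(A)])),.127],np.degrees(A)+90,30,1))
print(w[-1]); plan(w)
```

```text
[0.51207354 0.0372883  0.12647401] 18.13723123264333 [0.05367466 0.35282447 0.01726854]
([np.float64(0.3838264005314325), np.float64(0.08365518349810752), 0.127], np.float64(-58.88409131831526), 30, 1)
[[[-0.9,-10.2,-0.5],0.091,30],[[0.5,-10.6,-0.0],0.096,30],[[0.6,-10.6,-0.0],0.097,30],[[0.5,-10.6,-0.0],0.096,30],[[0.5,-10.6,-0.0],0.096,30],[[0.5,-10.6,-0.0],0.097,30],[[0.5,-10.6,-0.0],0.096,30],[[0.5,-10.6,-0.0],0.097,30]]
[[[0.5,-10.5,-0.0],0.096,30],[[0.5,-10.6,-0.0],0.097,30],[[0.5,-10.6,-0.0],0.096,30],[[0.6,-10.6,-0.0],0.096,30],[[0.5,-10.6,-0.0],0.097,30],[[0.5,-10.6,-0.0],0.096,30]]
```

Call:
arm_command:
  motion:
    - [[-1,-10,0],0.091,30]
    - [[0.5,-10.6,0],0.096,30]
    - [[0.6,-10.6,0],0.097,30]
    - [[0.5,-10.6,0],0.096,30]
    - [[0.5,-10.6,0],0.096,30]
    - [[0.5,-10.6,0],0.097,30]
    - [[0.5,-10.6,0],0.096,30]
    - [[0.5,-10.6,0],0.097,30]

```text
time_s: 4.28
eef_pos: [0.4316, 0.0416, 0.1282]
ee_rot: [[0.437, 0.9, 0.002], [0.9, -0.437, -0.001], [0.0, 0.002, -1.0]]
contact_force: [0.4, -0.6, -0.1]
width: 0.0298
gripper_force: 0.4
```

Call:
arm_command:
  motion:
    - [[0.5,-10.6,0],0.096,30]
    - [[0.5,-10.6,0],0.097,30]
    - [[0.5,-10.6,0],0.096,30]
    - [[0.6,-10.6,0],0.096,30]
    - [[0.5,-10.6,0],0.097,30]
    - [[0.5,-10.6,0],0.096,30]
    - [[0,0,0],0,30]
    - [[0,4,0],0,30]

```text
time_s: 5.28
eef_pos: [0.3872, 0.0805, 0.1277]
ee_rot: [[0.854, 0.52, 0.001], [0.52, -0.854, -0.0], [0.001, 0.001, -1.0]]
contact_force: [0.9, -0.6, 0.5]
width: 0.0302
gripper_force: 0.0
```

Call:
arm_command:
  motion:
    - [[0,0,-25],0,30]
    - [[0,0,-30],0,0]
    - [[0,0,0],0,0]

```text
time_s: 5.65
eef_pos: [0.3884, 0.0803, 0.184]
ee_rot: [[0.855, 0.519, 0.005], [0.519, -0.855, -0.0], [0.004, 0.003, -1.0]]
contact_force: [0.4, -0.8, -0.5]
width: 0.0001
gripper_force: 0.0
```

Run:
```python
from h import *
s,p,a=st();print(p,a,s['contact_force'])
for c in('top','side'): optics.capture(c);print(tips('rest_pin',c))
save('side','e.png',(190,130,330,260),4)
# target: start of circle, radius 55 mm on housing -y side
C=np.array([.5244,.0217]);r=np.radians(21.33)
q=C+.055*np.array([np.sin(r),-np.cos(r)]);print(q)
plan([([*q,.182],a,0,5),([*q,.112],a,0,3)])
```

```text
[0.38843818 0.08033054 0.18403596] -58.750519822410375 [ 0.44741497 -0.77809154 -0.50297317]
[(0.88, [0.5662, 0.2447, 0.1357], [144.0, 181.0]), (0.66, [0.3778, 0.2397, 0.1372], [145.0, 251.0])]
[(0.86, [0.3863, 0.0801, 0.1372], [296.0, 211.0]), (0.78, [0.5648, 0.2414, 0.1369], [222.0, 242.0]), (0.72, [0.3726, 0.2387, 0.1375], [295.0, 250.0])]
[ 0.54440565 -0.02953255]
[[[15.6,35.2,-0.1],-0.0,0],[[15.6,35.3,-0.1],-0.0,0],[[15.7,35.2,-0.1],-0.0,0],[[15.6,35.2,-0.2],-0.0,0],[[15.6,35.2,-0.1],-0.001,0],[[0.0,0.0,23.3],0.0,0],[[0.0,0.0,23.4],0.0,0],[[0.0,0.0,23.3],0.0,0]]
```

View pics/e.png

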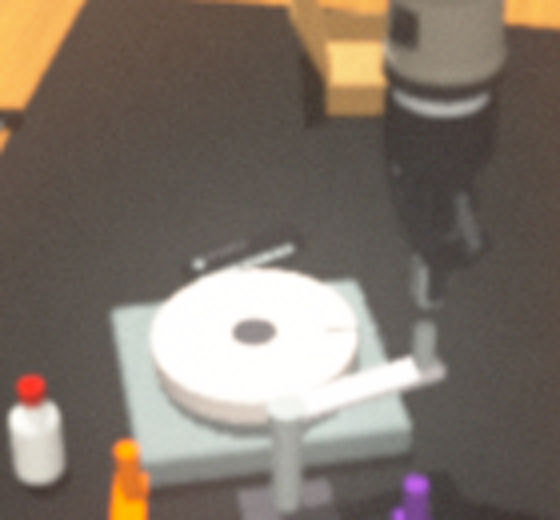

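Call:
arm_command:
  motion:
    - [[16,35,0],0,0]
    - [[16,35,0],0,0]
    - [[15,35,0],0,0]
    - [[16,35,0],0,0]
    - [[15,35,0],0,0]
    - [[0,0,23],0,0]
    - [[0,0,23],0,0]
    - [[0,0,24],0,0]

```text
time_s: 6.9
eef_pos: [0.5437, -0.0285, 0.1105]
ee_rot: [[0.855, 0.518, -0.002], [0.518, -0.855, 0.0], [-0.001, -0.001, -1.0]]
contact_force: [-0.9, 0.9, -0.2]
width: -0.0002
gripper_force: 0.0
```

Run:
```python
from h import *
s,p,a=st();print(p,a,s['contact_force'])
for uv in([253.5,212.6],):
    for z in(.058,.063,.068,.073,.078,.083): print(z,onz('side',uv,z).round(4))
b=[165+385/6-.5,145+316/6-.5]
print([onz('top',b,z).round(4) for z in(.063,.083)])
```

```text
[ 0.54373565 -0.02852851  0.11047258] -58.78296614699733 [-0.8863441   0.90916825 -0.16186284]
0.058 [0.526  0.0113 0.058 ]
0.063 [0.5247 0.0173 0.063 ]
0.068 [0.5235 0.0233 0.068 ]
0.073 [0.5223 0.0294 0.073 ]
0.078 [0.5211 0.0354 0.078 ]
0.083 [0.5198 0.0414 0.083 ]
[array([0.5267, 0.0203, 0.063 ]), array([0.5241, 0.0189, 0.083 ])]
```

Call:
arm_command:
  motion:
    - [[0,0,8],0,0]
    - [[0,0,4],0,0]
    - [[0,0,2],0,0]
    - [[0,0,1],0,0]
    - [[0,0,0],0,0]

```text
time_s: 7.52
eef_pos: [0.5444, -0.0285, 0.0977]
ee_rot: [[0.855, 0.518, 0.001], [0.518, -0.855, -0.0], [0.001, 0.001, -1.0]]
contact_force: [0.3, -0.7, -0.1]
width: 0.0001
gripper_force: 0.0
```

Call:
arm_command:
  motion:
    - [[0,0,1],0,0]
    - [[0,0,1],0,0]
    - [[0,0,0],0,0]

```text
time_s: 7.9
eef_pos: [0.5441, -0.0284, 0.0952]
ee_rot: [[0.855, 0.518, -0.0], [0.518, -0.855, -0.0], [-0.0, -0.0, -1.0]]
contact_force: [-0.1, 0.0, -0.1]
width: -0.0
gripper_force: 0.0
```

Call:
arm_command:
  motion:
    - [[0,0,1],0,0]
    - [[0,0,1],0,0]
    - [[0,0,0],0,0]

```text
time_s: 8.28
eef_pos: [0.5441, -0.0284, 0.0932]
ee_rot: [[0.855, 0.518, -0.0], [0.518, -0.855, -0.0], [-0.0, -0.0, -1.0]]
contact_force: [-0.0, 0.1, 0.5]
width: -0.0002
gripper_force: 0.0
```

Call:
arm_command:
  motion:
    - [[0,0,1],0,0]
    - [[0,0,1],0,0]
    - [[0,0,0],0,0]

```text
time_s: 8.65
eef_pos: [0.5441, -0.0285, 0.0912]
ee_rot: [[0.855, 0.518, -0.0], [0.518, -0.855, -0.0], [-0.0, -0.0, -1.0]]
contact_force: [-0.1, -0.4, -0.3]
width: 0.0003
gripper_force: 0.0
```

Call:
arm_command:
  motion:
    - [[0,0,1],0,0]
    - [[0,0,1],0,0]
    - [[0,0,0],0,0]

```text
time_s: 9.02
eef_pos: [0.5441, -0.0285, 0.0892]
ee_rot: [[0.855, 0.518, -0.0], [0.518, -0.855, -0.0], [-0.0, -0.0, -1.0]]
contact_force: [-0.4, -0.0, -0.4]
width: 0.0001
gripper_force: 0.0
```

Call:
arm_command:
  motion:
    - [[0,0,1],0,0]
    - [[0,0,1],0,0]
    - [[0,0,0],0,0]

```text
time_s: 9.4
eef_pos: [0.5441, -0.0284, 0.0872]
ee_rot: [[0.855, 0.518, -0.0], [0.518, -0.855, -0.0], [-0.0, -0.0, -1.0]]
contact_force: [-0.2, 0.7, -0.6]
width: -0.0002
gripper_force: 0.0
```

Call:
arm_command:
  motion:
    - [[0,0,1],0,0]
    - [[0,0,1],0,0]
    - [[0,0,0],0,0]

```text
time_s: 9.78
eef_pos: [0.5441, -0.0284, 0.0852]
ee_rot: [[0.855, 0.518, -0.0], [0.518, -0.855, -0.0], [-0.0, 0.0, -1.0]]
contact_force: [-0.4, 0.4, 0.0]
width: 0.0001
gripper_force: 0.0
```

Tip is at 66.2 mm, still no contact.

Call:
arm_command:
  motion:
    - [[0,0,1],0,0]
    - [[0,0,1],0,0]
    - [[0,0,0],0,0]

```text
time_s: 10.15
eef_pos: [0.5443, -0.0286, 0.0836]
ee_rot: [[0.855, 0.518, 0.0], [0.518, -0.855, -0.0], [0.0, 0.001, -1.0]]
contact_force: [-1.9, -0.9, 5.3]
width: -0.0002
gripper_force: 2.3
```

Run:
```python
from h import *
s,p,a=st();print(p,s['contact_force'])
C=np.array([.5244,.0217]);R=.054
w=[]
for k in range(0,9*56+1,9)[1:]:
    ph=-89.7+k; A=np.radians(ph+21.33)
    w.append(([*(C+R*np.array([np.cos(A),np.sin(A)])),-.000943*np.cos(np.radians(ph))],-58.78,0,1))
A=np.radians(-89.7+21.33)
plan(w[:48],start=([*(C+R*np.array([np.cos(A),np.sin(A)])),0.],-58.78))
```

```text
[ 0.5442921  -0.02858935  0.08359339] [-1.85420082 -0.86181194  5.31519098]
[[[8.4,0.8,0.2],0.0,0],[[8.5,-0.6,0.1],0.0,0],[[8.3,-1.9,0.1],0.0,0],[[7.8,-3.2,0.2],0.0,0],[[7.3,-4.3,0.1],0.0,0],[[6.5,-5.5,0.1],0.0,0],[[5.6,-6.4,0.0],0.0,0],[[4.5,-7.1,0.1],0.0,0]]
[[[3.3,-7.8,0.0],0.0,0],[[2.0,-8.2,0.0],0.0,0],[[0.8,-8.5,0.0],0.0,0],[[-0.6,-8.4,-0.0],0.0,0],[[-1.9,-8.3,-0.1],0.0,0],[[-3.1,-7.9,-0.0],0.0,0],[[-4.4,-7.2,-0.1],0.0,0],[[-5.4,-6.5,-0.1],0.0,0]]
[[[-6.4,-5.6,-0.2],0.0,0],[[-7.2,-4.5,-0.1],0.0,0],[[-7.8,-3.3,-0.2],0.0,0],[[-8.2,-2.1,-0.1],0.0,0],[[-8.4,-0.7,-0.2],0.0,0],[[-8.5,0.5,-0.1],0.0,0],[[-8.3,1.9,-0.1],0.0,0],[[-7.8,3.2,-0.2],0.0,0]]
[[[-7.3,4.3,-0.1],0.0,0],[[-6.5,5.5,-0.1],0.0,0],[[-5.6,6.4,-0.0],0.0,0],[[-4.5,7.1,-0.1],0.0,0],[[-3.3,7.8,-0.0],0.0,0],[[-2.0,8.3,-0.0],0.0,0],[[-0.8,8.4,-0.0],0.0,0],[[0.6,8.5,0.0],0.0,0]]
[[[1.9,8.2,0.1],0.0,0],[[3.1,7.9,0.0],0.0,0],[[4.4,7.2,0.1],0.0,0],[[5.4,6.5,0.1],0.0,0],[[6.4,5.6,0.2],0.0,0],[[7.2,4.5,0.1],0.0,0],[[7.8,3.3,0.2],0.0,0],[[8.2,2.1,0.1],0.0,0]]
[[[8.4,0.8,0.2],0.0,0],[[8.5,-0.6,0.1],0.0,0],[[8.3,-1.9,0.1],0.0,0],[[7.8,-3.2,0.2],0.0,0],[[7.3,-4.3,0.1],0.0,0],[[6.5,-5.5,0.1],0.0,0],[[5.6,-6.4,0.0],0.0,0],[[4.5,-7.1,0.1],0.0,0]]
```

Call:
arm_command:
  motion:
    - [[0,0,0.5],0,0]
    - [[0,0,0.5],0,0]
    - [[0,0,0],0,0]

```text
time_s: 10.52
eef_pos: [0.5444, -0.0287, 0.0828]
ee_rot: [[0.855, 0.518, 0.001], [0.518, -0.855, -0.0], [0.0, 0.001, -1.0]]
contact_force: [-2.3, -0.3, 7.0]
width: -0.0001
gripper_force: 3.4
```

Call:
arm_command:
  motion:
    - [[8.4,0.8,0.4],0,0]
    - [[8.5,-0.6,0.1],0,0]
    - [[8.3,-1.9,0.1],0,0]
    - [[7.8,-3.2,0.2],0,0]
    - [[7.3,-4.3,0.1],0,0]
    - [[6.5,-5.5,0.1],0,0]
    - [[5.6,-6.4,0],0,0]
    - [[4.5,-7.1,0.1],0,0]

```text
time_s: 11.52
eef_pos: [0.5799, 0.0247, 0.0822]
ee_rot: [[0.855, 0.518, 0.004], [0.518, -0.855, -0.001], [0.003, 0.003, -1.0]]
contact_force: [2.1, -2.8, 5.1]
width: 0.0004
gripper_force: 3.0
```

Run:
```python
from h import *
s,p,a=st();C=np.array([.5244,.0217]);d=p[:2]-C
print(p,s['contact_force'],np.linalg.norm(d),np.degrees(np.arctan2(d[1],d[0]))-21.33)
save('side','f.png',(190,150,330,260),5)
print(robot.read_state()['contact_force'])
```

```text
[0.57989732 0.02472067 0.08219822] [ 2.12342056 -2.84842902  5.09637067] 0.055579465195259734 -18.214515354458342
[ 2.34125813 -0.72061911  5.27325161]
```

View pics/f.png

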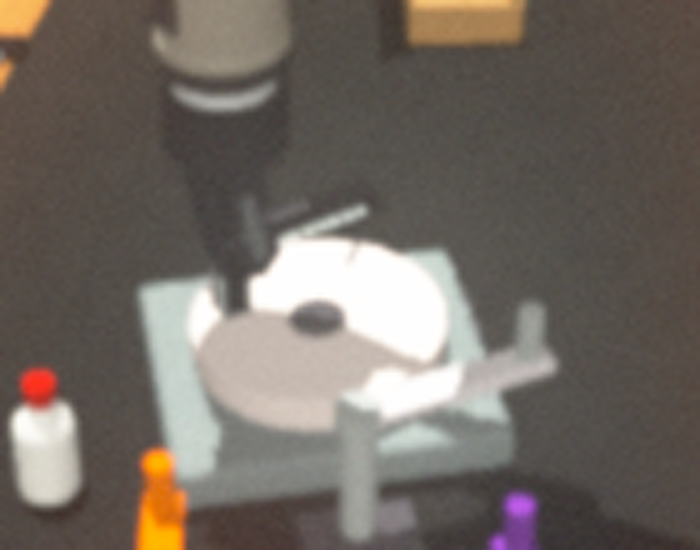

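Call:
arm_command:
  motion:
    - [[3.3,-7.8,0.2],0,0]
    - [[2,-8.2,0.2],0,0]
    - [[0.8,-8.5,0.1],0,0]
    - [[-0.6,-8.4,0],0,0]
    - [[-1.9,-8.3,-0.1],0,0]
    - [[-3.1,-7.9,0],0,0]
    - [[-4.4,-7.2,-0.1],0,0]
    - [[-5.4,-6.5,-0.1],0,0]

```text
time_s: 12.58
eef_pos: [0.5394, 0.0737, 0.0821]
ee_rot: [[0.855, 0.518, 0.005], [0.518, -0.855, -0.001], [0.004, 0.003, -1.0]]
contact_force: [2.2, -2.9, 7.7]
width: 0.0001
gripper_force: 3.4
```

Call:
arm_command:
  motion:
    - [[-6.4,-5.6,-0.2],0,0]
    - [[-7.2,-4.5,-0.1],0,0]
    - [[-7.8,-3.3,-0.2],0,0]
    - [[-8.2,-2.1,-0.1],0,0]
    - [[-8.4,-0.7,-0.2],0,0]
    - [[-8.5,0.5,-0.1],0,0]
    - [[-8.3,1.9,-0.1],0,0]
    - [[-7.8,3.2,-0.2],0,0]

```text
time_s: 13.58
eef_pos: [0.4808, 0.0506, 0.0833]
ee_rot: [[0.855, 0.518, 0.006], [0.518, -0.855, -0.0], [0.005, 0.003, -1.0]]
contact_force: [4.8, 0.5, 6.6]
width: 0.0001
gripper_force: 3.2
```

Call:
arm_command:
  motion:
    - [[-7.3,4.3,0],0,0]
    - [[-6.5,5.5,0],0,0]
    - [[-5.6,6.4,0],0,0]
    - [[-4.5,7.1,-0.1],0,0]
    - [[-3.3,7.8,0],0,0]
    - [[-2,8.3,0],0,0]
    - [[-0.8,8.4,0],0,0]
    - [[0.6,8.5,0],0,0]

```text
time_s: 14.58
eef_pos: [0.4831, -0.0126, 0.0829]
ee_rot: [[0.855, 0.518, 0.001], [0.518, -0.855, 0.0], [0.001, 0.0, -1.0]]
contact_force: [-1.5, 1.7, 8.7]
width: -0.0004
gripper_force: 4.4
```

Call:
arm_command:
  motion:
    - [[1.9,8.2,0],0,0]
    - [[3.1,7.9,0],0,0]
    - [[4.4,7.2,0.1],0,0]
    - [[5.4,6.5,0.1],0,0]
    - [[6.4,5.6,0.1],0,0]
    - [[7.2,4.5,0.1],0,0]
    - [[7.8,3.3,0.2],0,0]
    - [[8.2,2.1,0.1],0,0]

```text
time_s: 15.58
eef_pos: [0.5449, -0.029, 0.0824]
ee_rot: [[0.855, 0.518, 0.001], [0.518, -0.855, -0.001], [0.001, 0.002, -1.0]]
contact_force: [-1.0, -2.1, 8.3]
width: 0.0
gripper_force: 4.0
```

Call:
arm_command:
  motion:
    - [[8.4,0.8,0.2],0,0]
    - [[8.5,-0.6,0.1],0,0]
    - [[8.3,-1.9,0.1],0,0]
    - [[7.8,-3.2,0.2],0,0]
    - [[7.3,-4.3,0.1],0,0]
    - [[6.5,-5.5,0.1],0,0]
    - [[5.6,-6.4,0],0,0]
    - [[4.5,-7.1,0.1],0,0]

```text
time_s: 16.58
eef_pos: [0.5801, 0.0247, 0.0818]
ee_rot: [[0.855, 0.518, 0.005], [0.518, -0.855, -0.001], [0.003, 0.003, -1.0]]
contact_force: [1.7, -2.8, 6.6]
width: -0.0002
gripper_force: 3.4
```

Run:
```python
from h import *
s,p,a=st();C=np.array([.5244,.0217]);d=p[:2]-C
print(p,s['contact_force'],np.linalg.norm(d),np.degrees(np.arctan2(d[1],d[0]))-21.33)
save('side','g.png',(190,150,330,260),5)
```

```text
[0.58007131 0.02473598 0.08184763] [ 1.68576945 -2.83271032  6.59382444] 0.05575403113518771 -18.20851890530209
```

View pics/g.png

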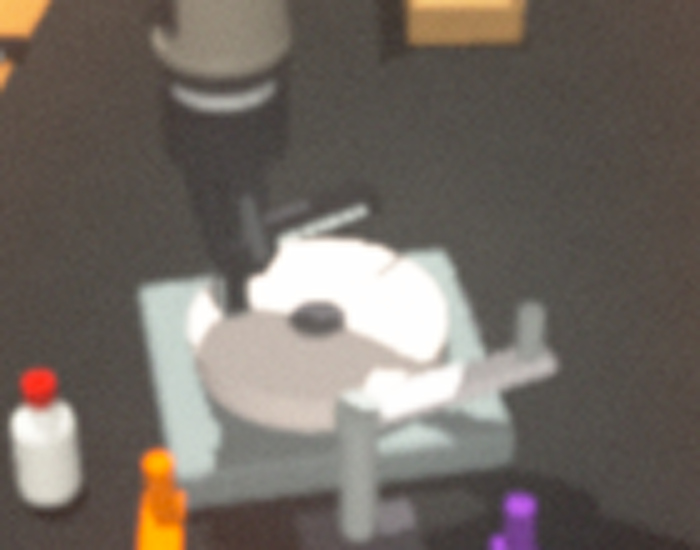

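Call:
arm_command:
  motion:
    - [[3.3,-7.8,0],0,0]
    - [[2,-8.2,0.1],0,0]
    - [[0.8,-8.5,0],0,0]
    - [[-0.6,-8.4,0],0,0]
    - [[-1.9,-8.3,-0.1],0,0]
    - [[-3.1,-7.9,0],0,0]
    - [[-4.4,-7.2,-0.1],0,0]
    - [[-2,-2,0],0,0]

```text
time_s: 17.62
eef_pos: [0.5444, 0.072, 0.082]
ee_rot: [[0.855, 0.518, 0.005], [0.519, -0.855, -0.0], [0.004, 0.003, -1.0]]
contact_force: [2.9, -0.0, 7.2]
width: 0.0001
gripper_force: 3.6
```

Call:
arm_command:
  motion:
    - [[0,0,0],0,0]
    - [[0,0,0],0,0]
    - [[0,0,-3],0,0]
    - [[0,0,-20],0,0]
    - [[0,0,-40],0,30]
    - [[0,0,-38],0,30]
    - [[0,0,0],0,30]

```text
time_s: 18.5
eef_pos: [0.5443, 0.0721, 0.1844]
ee_rot: [[0.855, 0.518, 0.005], [0.518, -0.855, 0.0], [0.005, 0.003, -1.0]]
contact_force: [-0.4, -0.8, -0.2]
width: 0.0299
gripper_force: 0.0
```

Run:
```python
from h import *
s,p,a=st();print(p,a,s['width'])
pin=[.3865,.0805]
for c in('top','side'): optics.capture(c);print(tips('rest_pin',c))
plan([([*pin,.185],-56,30,6)])
save('side','i.png',(190,150,330,260),5)
```

```text
[0.54430782 0.07213822 0.18436686] -58.78081635977903 0.02988329882789017
[(0.9, [0.5655, 0.2397, 0.1403], [146.0, 181.0]), (0.76, [0.3748, 0.2408, 0.1361], [145.0, 252.0])]
[(0.89, [0.3724, 0.2376, 0.1372], [295.0, 250.0]), (0.73, [0.3845, 0.0791, 0.138], [297.0, 211.0]), (0.63, [0.5673, 0.2421, 0.1386], [221.0, 241.0])]
[[[-21.4,-14.6,-0.8],-0.008,30],[[-21.4,-14.9,-0.8],-0.008,30],[[-21.2,-15.0,-0.8],-0.008,30],[[-21.0,-15.1,-0.7],-0.008,30],[[-21.0,-15.3,-0.8],-0.009,30],[[-20.8,-15.5,-0.8],-0.008,30]]
```

View pics/i.png

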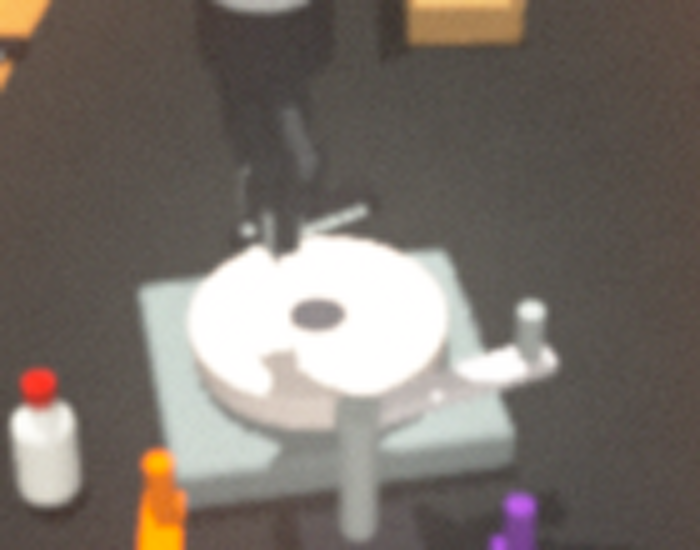

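Call:
arm_command:
  motion:
    - [[-21.4,-14.6,0],-0.008,30]
    - [[-21.4,-15,0],-0.008,30]
    - [[-21.2,-15,0],-0.008,30]
    - [[-21,-15,0],-0.008,30]
    - [[-21,-15.3,0],-0.009,30]
    - [[-21,-15.6,0],-0.008,30]
    - [[0,0,0],0,30]

```text
time_s: 19.62
eef_pos: [0.3856, 0.0805, 0.1811]
ee_rot: [[0.829, 0.56, -0.002], [0.56, -0.829, -0.0], [-0.002, -0.001, -1.0]]
contact_force: [0.8, -0.7, 0.4]
width: 0.03
gripper_force: 0.0
```

Run:
```python
from h import *
s,p,a=st();print(p,a,s['width'])
save('side','j.png',(240,130,340,230),5)
```

```text
[0.38556146 0.08052913 0.18112983] -55.9662598167163 0.02998751890716993
```

View pics/j.png

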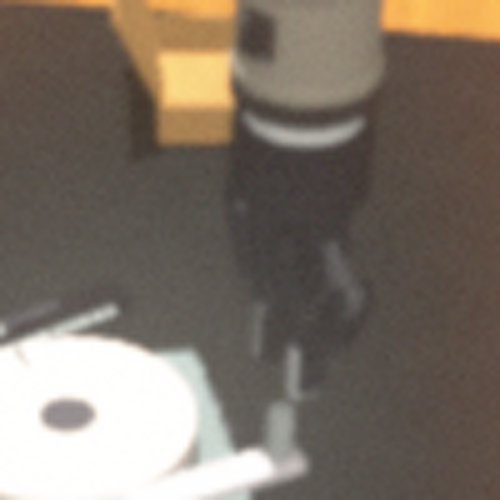

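Call:
arm_command:
  motion:
    - [[0,0,18],0,30]
    - [[0,0,18],0,30]
    - [[0,0,10],0,30]
    - [[0,0,8],0,30]
    - [[0,0,0],0,30]

```text
time_s: 20.3
eef_pos: [0.3873, 0.0804, 0.1274]
ee_rot: [[0.829, 0.559, -0.001], [0.559, -0.829, -0.0], [-0.001, -0.0, -1.0]]
contact_force: [0.1, 1.4, -0.3]
width: 0.0299
gripper_force: 0.0
```

Run:
```python
from h import *
s,p,a=st();print(p,a,s['contact_force'])
P0=np.array([.478,.1405]);base=np.radians(21.33-90)
w=[]
for th in np.linspace(1.35,-.03,17)[1:]:
    A=base-th; w.append(([*(P0+.11*np.array([np.cos(A),np.sin(A)])),.127],np.degrees(A)+90,30,1))
print(w[-1]); plan(w)
```

```text
[0.38732583 0.08035562 0.12742168] -55.98222038616844 [ 0.08134169  1.40634989 -0.2944421 ]
([np.float64(0.5210667796082623), np.float64(0.03928116531903089), 0.127], np.float64(23.04887338539247), 30, 1)
[[[-0.8,10.3,0.4],-0.086,30],[[0.4,9.5,0.0],-0.086,30],[[0.4,9.4,0.0],-0.086,30],[[0.4,9.5,0.0],-0.086,30],[[0.4,9.5,0.0],-0.087,30],[[0.4,9.5,0.0],-0.086,30],[[0.5,9.5,0.0],-0.086,30],[[0.4,9.4,0.0],-0.086,30]]
[[[0.4,9.5,0.0],-0.087,30],[[0.4,9.5,0.0],-0.086,30],[[0.4,9.4,0.0],-0.086,30],[[0.4,9.5,0.0],-0.086,30],[[0.4,9.5,0.0],-0.087,30],[[0.4,9.5,0.0],-0.086,30],[[0.4,9.5,0.0],-0.086,30],[[0.4,9.4,0.0],-0.086,30]]
```

Call:
arm_command:
  motion:
    - [[-1,10,0],-0.086,30]
    - [[0.4,9.5,0],-0.086,30]
    - [[0.4,9.5,0],-0.086,30]
    - [[0.4,9.5,0],-0.086,30]
    - [[0.4,9.5,0],-0.087,30]
    - [[0.4,9.5,0],-0.086,30]
    - [[0.5,9.5,0],-0.086,30]
    - [[0.4,9.5,0],-0.086,30]

```text
time_s: 21.3
eef_pos: [0.4469, 0.035, 0.1283]
ee_rot: [[0.281, 0.96, 0.0], [0.96, -0.281, -0.0], [0.0, 0.0, -1.0]]
contact_force: [-0.6, -0.2, -0.5]
width: 0.0301
gripper_force: 0.4
```

Call:
arm_command:
  motion:
    - [[0.4,9.5,0],-0.087,30]
    - [[0.4,9.5,0],-0.086,30]
    - [[0.4,9.5,0],-0.086,30]
    - [[0.4,9.5,0],-0.086,30]
    - [[0.4,9.5,0],-0.087,30]
    - [[0.4,9.5,0],-0.086,30]
    - [[0.4,9,0],-0.086,30]
    - [[0.4,6,0],-0.06,30]

```text
time_s: 22.3
eef_pos: [0.5177, 0.038, 0.1283]
ee_rot: [[-0.369, 0.929, 0.001], [0.929, 0.369, -0.001], [-0.001, 0.0, -1.0]]
contact_force: [-0.8, -0.9, 0.3]
width: 0.0303
gripper_force: 0.5
```

Call:
arm_command:
  motion:
    - [[0,2,0],0,30]
    - [[0,1,0],0,30]
    - [[0,0,0],0,30]

```text
time_s: 22.68
eef_pos: [0.52, 0.0393, 0.1279]
ee_rot: [[-0.367, 0.93, 0.0], [0.93, 0.367, 0.0], [-0.0, 0.0, -1.0]]
contact_force: [0.1, 0.1, -0.4]
width: 0.0299
gripper_force: 0.0
```

Call:
arm_command:
  motion:
    - [[0,1,0],0,30]
    - [[0,1,0],0,30]
    - [[0,1,0],0,30]
    - [[0,0,0],0,30]

```text
time_s: 23.18
eef_pos: [0.5229, 0.0404, 0.1278]
ee_rot: [[-0.367, 0.93, 0.0], [0.93, 0.367, 0.0], [-0.0, 0.0, -1.0]]
contact_force: [-0.9, -0.3, -0.6]
width: 0.0302
gripper_force: 0.1
```

Call:
arm_command:
  motion:
    - [[0,1,0],0,30]
    - [[0,1,0],0,30]
    - [[0,0,0],0,30]

```text
time_s: 23.55
eef_pos: [0.5247, 0.0411, 0.1278]
ee_rot: [[-0.367, 0.93, 0.0], [0.93, 0.367, 0.0], [-0.0, 0.0, -1.0]]
contact_force: [-1.0, -0.4, -0.7]
width: 0.0303
gripper_force: 0.1
```

Call:
arm_command:
  motion:
    - [[0,1,0],0,30]
    - [[0,1,0],0,30]
    - [[0,0,0],0,30]

```text
time_s: 23.92
eef_pos: [0.5258, 0.0416, 0.1277]
ee_rot: [[-0.367, 0.93, -0.002], [0.93, 0.367, -0.001], [0.0, -0.002, -1.0]]
contact_force: [-4.8, -2.5, 2.0]
width: 0.0302
gripper_force: 2.4
```

Call:
arm_command:
  motion:
    - [[0,-4,0],0,30]
    - [[0,-4,0],0,30]
    - [[0,0,0],0,30]
    - [[0,0,-20],0,30]
    - [[0,0,-40],0,30]
    - [[0,0,-40],0,30]
    - [[0,0,0],0,30]

```text
time_s: 24.8
eef_pos: [0.5208, 0.0389, 0.231]
ee_rot: [[-0.367, 0.93, 0.007], [0.93, 0.367, -0.0], [-0.003, 0.007, -1.0]]
contact_force: [0.1, 0.0, -0.3]
width: 0.0302
gripper_force: 0.0
```

Call:
arm_command:
  motion:
    - [[0,-25,-20],0,30]
    - [[0,-40,0],0,30]
    - [[0,-40,0],0,30]
    - [[0,-20,0],0,30]
    - [[0,0,0],0,30]
    - [[0,0,0],0,30]

```text
time_s: 25.55
eef_pos: [0.4034, -0.0069, 0.2475]
ee_rot: [[-0.367, 0.93, 0.0], [0.93, 0.367, 0.0], [0.0, 0.0, -1.0]]
contact_force: [0.3, -0.2, 0.3]
width: 0.0299
gripper_force: 0.0
```

Run:
```python
from h import *
for c in('top','side'):
    optics.capture(c)
    for n in('rest_pin','knife','oil','carton'):print(n,tips(n,c))
a=optics.capture('side')[140:270,190:330,::-1];cv2.imwrite('pics/z.png',cv2.resize(a,None,fx=4,fy=4,interpolation=cv2.INTER_CUBIC))
print(robot.read_state()['contact_force'])
```

```text
rest_pin [(0.87, [0.5647, 0.2413, 0.1339], [146.0, 182.0]), (0.69, [0.3753, 0.2392, 0.1345], [146.0, 252.0]), (0.58, [0.5175, 0.0427, 0.1385], [218.0, 197.0])]
knife [(0.64, [0.5677, -0.1552, 0.0008], [288.0, 185.0]), (0.64, [0.5212, 0.0401, 0.1348], [219.0, 196.0])]
oil [(0.48, [0.6736, 0.133, -0.0037], [193.0, 153.0])]
carton [(0.73, [0.5084, -0.4911, -0.0009], [402.0, 202.0])]
rest_pin [(0.87, [0.3742, 0.2381, 0.1348], [294.0, 250.0]), (0.83, [0.5671, 0.2411, 0.1375], [222.0, 241.0]), (0.69, [0.5061, -0.4892, 0.0031], [281.0, 148.0]), (0.64, [0.5146, 0.0387, 0.1378], [255.0, 198.0])]
knife [(0.52, [0.5718, -0.1565, 0.0064], [250.0, 193.0])]
oil [(0.58, [0.6714, 0.1344, 0.0025], [199.0, 246.0])]
carton []
[ 0.11893267 -0.6983497   0.80183382]
```

View pics/z.png

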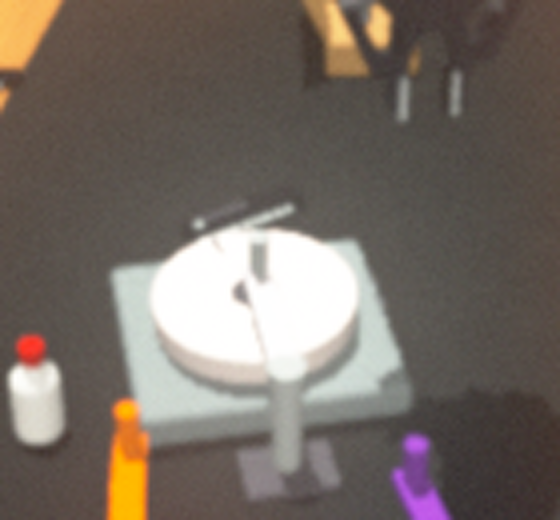

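```bash
python3 -c "
from cell import robot
print(robot.finish_job())"
```

```text
the job is handed in; nothing more can be done
None
```

I handed the job in at about 26 s: rest swung clear to about 1.3 rad, wheel turned by fingertip well over one full turn (about 470° by its black line) with 5–9 N at each reading, and rest pushed back to its stop and let go. The wheel was left still, and the knife, oil bottle and carton were not touched.

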